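# Load the slide incubator, clamp it and switch it on

## Robot

A 6-joint arm with a two-finger parallel gripper is mounted at the origin on the work surface. World frame = base frame: x ahead of the robot, y to its left, z up, the work surface at z = 0. Lengths are in mm, angles in rad, forces in N, time in s.
With the tool pointing down it reaches from about 325 to 875 mm from the base axis. Payload 4.4 kg.
Tool frame: the origin (TCP) lies on the centre line of the jaws, within the pads' length; the fingertips stand ahead of it and the grasp point (between the pads) lies 6 mm ahead of it (ctrl.tcp_to_tips is the z of the fingertips in the tool frame, in mm); z points along the fingers, y is the line along which they close (so a half turn about z gives the same grasp; the last joint's range is limited). The gripper opens to 85 mm and grips with 20 to 120 N. Pads are 22 mm wide; open, the fingers measure 114 mm over their backs; the gripper's body (76 mm by 85 mm) begins 54 mm behind the grasp point. The pads swing forward as they close: fully open they stand 13 mm farther back than shut.
Start: joints at [-1.454, 0.207, 1.542, -0, 1.393, -0.15], TCP at [151.584, -554.662, 256.282] pointing down, gripper open.
Joint ranges: [-2.73, 2.73], [-0.86, 2.22], [0.23, 2.46], [-1.11, 4.25], [0.08, 2.63], [-2.82, 2.82]. Speed limits (rad/s): [2.79, 2.79, 3.14, 3.14, 3.14, 3.14].

## Interface

Orientations are given as a 3x3 rotation matrix whose columns are the frame's x, y, z axes.
In Python, from plant import ctrl, sensors, optics gives the robot as it stands. Calls block until the motion is done:
- ctrl.move_ptp(position, orientation): joint-space move of the TCP to a pose.
- ctrl.move_l(position, rot=None, vel=150, threshold=None): straight line of the TCP; rot=None keeps the orientation; vel is the mean speed in mm/s. With threshold (N) it stops when the force on the tool has changed by that much, and returns True; else False.
- ctrl.set_joints(angles): joint-space move.
- ctrl.gripper_to(opening, force=None): finger opening in mm; force is the grip in N (None keeps the last); returns when the fingers have stopped.
- ctrl.hold(seconds).
- ctrl.solve_ik(position, orientation): joint angles nearest the present ones, or None.
- sensors.read_state(): the state.
- optics.grab_frame(name): name is "side" or "top"; returns (picture, depth): 480x640x3 uint8, red, green, blue; 480x640 float32, mm along the optical axis (not along the pixel's ray), 0 where there is no reading.
- optics.camera_params(name): a dict with "mtx" (3x3 intrinsics, pixels), "R" (3x3) and "t" (3): a world point X has camera coordinates R X + t. Camera axes: x right, y down, z forward; pixel columns grow to the right and rows downward; lengths in mm; the calibration is good to about 2 mm. A picture is of the moment at which its call begins. camera_params takes no time and is no camera call.
A pose or a line that the arm cannot do raises ctrl.MotionError and nothing moves.
- ctrl.finish_job(): hands the job in; it is judged then, once.
The state is a dict: "t": time; "q": joint angles; "qvel": joint speeds; "tau": joint torques, N m; "eef_pos": TCP position; "eef_rot": TCP orientation; "force": force on the tool from outside, world axes, zero at the start; "wrist_torque": the same for the moment, N m; "grip_width": finger opening in mm; "grasp_force": force on a finger pad.
Only numpy, scipy, OpenCV 4.12 (cv2) and the standard library are available. Lean on these libraries where they do the work, as an engineer would, in place of code of your own. Each camera call takes 0.05 s, during which the arm holds its last target. There are 200 camera calls.

## Task

Push the cover of the slide incubator back, lay every slide cassette from the blue mat flat in a bay of its own on the incubator's bed, and draw the cover fully forward over them. Then press the red clamp bar down until it snaps over and stays down, and only after that turn the dial clockwise until it clicks from off to on. Leave the bottle, the jar and the slide box where they are.

Things in the scene. Friction and masses are not known exactly. Their poses are not given: they have to be found in the camera images.
- incubator: low cream bench machine with a mint foot, fixed, 375 (x) by 310 (y) by 60 mm, origin under its middle, front to its own -x (the robot). Left on top is the open bed with 2 x 2 bays (centre x -77.5, y +35, height 60 mm) between two rails (19 mm above the bed, centred 105 mm either side of the bed's middle) that carry a sliding cover. Right: a console 70 mm wide, top at 78 mm, with the dial.
- bay0 (a point): middle of the floor of the front right bay: a shallow recess, 87 mm along the incubator's y by 37 mm along its x, between ridges 3 mm high (8 mm wide between left and right bays, 23 mm between front and rear). A cassette lies in it lengthwise along the incubator's y, either way round. Axes as the incubator's.
- bay1 (a point): middle of the floor of the front left bay: a shallow recess, 87 mm along the incubator's y by 37 mm along its x, between ridges 3 mm high (8 mm wide between left and right bays, 23 mm between front and rear). A cassette lies in it lengthwise along the incubator's y, either way round. Axes as the incubator's.
- bay2 (a point): middle of the floor of the rear right bay: a shallow recess, 87 mm along the incubator's y by 37 mm along its x, between ridges 3 mm high (8 mm wide between left and right bays, 23 mm between front and rear). A cassette lies in it lengthwise along the incubator's y, either way round. Axes as the incubator's.
- bay3 (a point): middle of the floor of the rear left bay: a shallow recess, 87 mm along the incubator's y by 37 mm along its x, between ridges 3 mm high (8 mm wide between left and right bays, 23 mm between front and rear). A cassette lies in it lengthwise along the incubator's y, either way round. Axes as the incubator's.
- cassette0: slide cassette: closed white plastic holder 80 (its x) by 30 (its y) by 14 mm high (its z), with a pink stained slide in its window and a red tag at one end, about 45 g; origin at the middle of its underside. Lies flat on the mat at the start, turned any way; may be absent.
- cassette1: slide cassette: closed white plastic holder 80 (its x) by 30 (its y) by 14 mm high (its z), with a pink stained slide in its window and a yellow tag at one end, about 45 g; origin at the middle of its underside. Lies flat on the mat at the start, turned any way; may be absent.
- cassette2: slide cassette: closed white plastic holder 80 (its x) by 30 (its y) by 14 mm high (its z), with a pink stained slide in its window and a green tag at one end, about 45 g; origin at the middle of its underside. Lies flat on the mat at the start, turned any way; may be absent.
- cassette3: slide cassette: closed white plastic holder 80 (its x) by 30 (its y) by 14 mm high (its z), with a pink stained slide in its window and a blue tag at one end, about 45 g; origin at the middle of its underside. Lies flat on the mat at the start, turned any way; may be absent.
- mat: flat blue rubber mat 260 x 260 x 3 mm, fixed to the bench, on which the cassettes wait; origin under its middle.
- cover (a joint): sliding cover along its rails in m: 0 fully forward (at its stop), 0.16 fully back (bays clear), growing along the incubator's +x. Starts partly over the bed, stays where it is left; about 3 N moves it, and about 7 N in the last 10 mm, where a ball catch holds it home. Aluminium with a clear window, 150 (x) by 234 (y) by 8 mm, underside 20 mm above the bed.
- cover_pull (a point): top middle of the cover's upright grey pull on its front edge: a plate 12 mm thick (incubator's x), 80 mm wide (y), whose top stands 22 mm above the cover's top face. Pinch it from above, or push it. Moves with the cover.
- clamp (a joint): angle of the clamp bar in rad: 0 raised (sprung up with about 3 N at the bar), 0.62 pressed right down. Near 0.45 it resists with up to about 10 N at the bar, past 0.52 two ball catches snap over and it rests at about 0.58 by itself; let go earlier, it springs back up. Lifting it out takes about 6 N. Pressed down, it lowers a clear plate under the cover on to the cassettes.
- clamp_bar (a point): middle of the red round bar: 16 mm in diameter, 164 mm long along the incubator's y, on two steel arms hinged at the cover's rear, 30 mm above its top face (the hinge line lies 146 mm behind cover_pull and 8 mm above it). The arms are 85 mm long: raised, they rise 0.40 rad towards the front; right down, they dip 0.22 rad. Moves with the cover.
- dial (a joint): angle of the dial in rad: 0 off (red dot), 1.0 on (green dot, end stop); clockwise seen from above is positive. A ball catch resists from about 0.25 with up to about 0.15 N m, gives at 0.5 and pushes on past it to about 0.75; turn on to the stop. Elsewhere the dial stays where it is left.
- dial_grip (a point): on the dial's axis (vertical), at the height to grip, 37 mm above the console: the black dial carries a grip bar 14 mm thick, 42 mm long, 32 mm high, whose top is 7 mm above this point; at 0 the bar lies along the incubator's x, and it turns with the dial. The point's axes turn with the dial.
- reagent: amber glass reagent bottle with a black cap, 58 mm in diameter, 125 mm high, standing; origin under its middle. Not part of the job.
- slide_box: closed blue slide box 98 x 84 x 34 mm; origin under its middle. Not part of the job.
- stain_jar: glass jar with a white lid, 56 mm in diameter, 75 mm high; origin under its middle. Not part of the job.
Mind the look-alikes: they are no part of the job. Leave any brown look-alike of the cassette3 alone.

How it is judged (in metres and radians):
On the way, in this order (a step that is already met when the one before it is completed fails the run):
1. every cassette lies flat in a bay of its own (((horizontal distance between cassette0 and bay0 below 0.01 m and z of cassette0 in the frame of bay0 between -0.0025 and 0.0025 m and angle between cassette0's own z axis and vertical below 0.06 rad) or (horizontal distance between cassette0 and bay1 below 0.01 m and z of cassette0 in the frame of bay1 between -0.0025 and 0.0025 m and angle between cassette0's own z axis and vertical below 0.06 rad) or (horizontal distance between cassette0 and bay2 below 0.01 m and z of cassette0 in the frame of bay2 between -0.0025 and 0.0025 m and angle between cassette0's own z axis and vertical below 0.06 rad) or (horizontal distance between cassette0 and bay3 below 0.01 m and z of cassette0 in the frame of bay3 between -0.0025 and 0.0025 m and angle between cassette0's own z axis and vertical below 0.06 rad)) and ((horizontal distance between cassette1 and bay0 below 0.01 m and z of cassette1 in the frame of bay0 between -0.0025 and 0.0025 m and angle between cassette1's own z axis and vertical below 0.06 rad) or (horizontal distance between cassette1 and bay1 below 0.01 m and z of cassette1 in the frame of bay1 between -0.0025 and 0.0025 m and angle between cassette1's own z axis and vertical below 0.06 rad) or (horizontal distance between cassette1 and bay2 below 0.01 m and z of cassette1 in the frame of bay2 between -0.0025 and 0.0025 m and angle between cassette1's own z axis and vertical below 0.06 rad) or (horizontal distance between cassette1 and bay3 below 0.01 m and z of cassette1 in the frame of bay3 between -0.0025 and 0.0025 m and angle between cassette1's own z axis and vertical below 0.06 rad)) and ((horizontal distance between cassette2 and bay0 below 0.01 m and z of cassette2 in the frame of bay0 between -0.0025 and 0.0025 m and angle between cassette2's own z axis and vertical below 0.06 rad) or (horizontal distance between cassette2 and bay1 below 0.01 m and z of cassette2 in the frame of bay1 between -0.0025 and 0.0025 m and angle between cassette2's own z axis and vertical below 0.06 rad) or (horizontal distance between cassette2 and bay2 below 0.01 m and z of cassette2 in the frame of bay2 between -0.0025 and 0.0025 m and angle between cassette2's own z axis and vertical below 0.06 rad) or (horizontal distance between cassette2 and bay3 below 0.01 m and z of cassette2 in the frame of bay3 between -0.0025 and 0.0025 m and angle between cassette2's own z axis and vertical below 0.06 rad)) and ((horizontal distance between cassette3 and bay0 below 0.01 m and z of cassette3 in the frame of bay0 between -0.0025 and 0.0025 m and angle between cassette3's own z axis and vertical below 0.06 rad) or (horizontal distance between cassette3 and bay1 below 0.01 m and z of cassette3 in the frame of bay1 between -0.0025 and 0.0025 m and angle between cassette3's own z axis and vertical below 0.06 rad) or (horizontal distance between cassette3 and bay2 below 0.01 m and z of cassette3 in the frame of bay2 between -0.0025 and 0.0025 m and angle between cassette3's own z axis and vertical below 0.06 rad) or (horizontal distance between cassette3 and bay3 below 0.01 m and z of cassette3 in the frame of bay3 between -0.0025 and 0.0025 m and angle between cassette3's own z axis and vertical below 0.06 rad))), for 0.2 s.
2. the cover is drawn fully forward over the cassettes (all of step 1 and value of joint cover below 0.006 m), for 0.2 s.
3. the clamp bar is pressed down past its snap (value of joint cover below 0.006 m and value of joint clamp above 0.54 rad), for 0.2 s.
4. the dial is turned on (all of step 3 and value of joint dial above 0.85 rad), for 0.2 s.
At the end, for the whole second after the job is handed in: every cassette present lies flat (within 2.5 mm in height and 0.06 rad) in a bay of its own (within 10 mm of its middle), the cover is fully forward (within 6 mm), the clamp bar stays down by itself (joint above 0.54) and the dial rests at on (joint above 0.85) (all of step 1 and all of step 4 and linear speed of each of cassette0, cassette1, cassette2, cassette3 below 0.02 m/s); the robot touches nothing.
It fails at once if the amber bottle is knocked more than 3 cm away (distance of reagent from where it was at the start of the episode above 0.03 m).
It fails at once if the blue slide box is knocked more than 3 cm away (distance of slide_box from where it was at the start of the episode above 0.03 m).
It fails at once if the stain jar is knocked more than 3 cm away (distance of stain_jar from where it was at the start of the episode above 0.03 m).
Of cassette0, cassette1, cassette2, cassette3 only 3 to 4 are there at a start; the rules pass over those that are not, and their reading is None.
At some moment in a run one of cassette0, cassette1, cassette2, cassette3 may be knocked a few centimetres aside while the robot is not near it.
Once in a run the grip may slacken for a moment while it holds something.
It also fails if it takes over 208 s, if anything falls off the work surface, if the arm or the gripper's body presses on something with over 40 N, if the wrist force passes 120 N, or if a joint passes its speed limit or range.

## Working session

There is one attempt and no reset: what is moved stays moved. The work goes in short steps, each a Python script; the robot and the scene stay as the last script left them, time stands still between calls to the robot, and variables do not carry over. Pictures are saved under pics/ and viewed, at most 14 in all, crops included, and the job is handed in when it is done.

```bash
ls; mkdir -p pics; python3 - <<'E'
from plant import ctrl,sensors,optics
import cv2,numpy as np
for n in("top","side"):
    p,d=optics.grab_frame(n); cv2.imwrite(f"pics/{n}0.png",p[:,:,::-1]); np.savez(f"pics/{n}0.npz",p=p,d=d)
    c=optics.camera_params(n); print(n,c)
print(ctrl.tcp_to_tips,sensors.read_state()['t'])
E
```

```text
pics
top {'mtx': array([[441.26267891,   0.        , 315.26495736],
       [  0.        , 441.26267891, 246.25471446],
       [  0.        ,   0.        ,   1.        ]]), 'R': array([[-0.02850491, -0.99948879, -0.0144785 ],
       [-0.99572342,  0.02966492, -0.08749209],
       [ 0.08787686,  0.01192262, -0.99605999]]), 't': array([  25.2674445 ,  578.7152466 , 1228.07179013])}
side {'mtx': array([[506.60101411,   0.        , 323.23808014],
       [  0.        , 506.60101411, 242.23324857],
       [  0.        ,   0.        ,   1.        ]]), 'R': array([[-0.97589271, -0.21811941, -0.00757231],
       [-0.16336879,  0.75305823, -0.63734915],
       [ 0.14472061, -0.62074731, -0.77053795]]), 't': array([ 549.51588128,  152.51263789, 1470.58275108])}
25.0 0.1
```

View pics/top0.png

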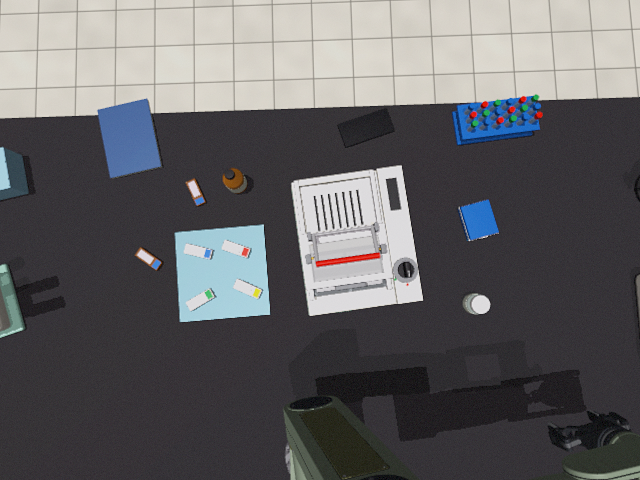

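View pics/side0.png

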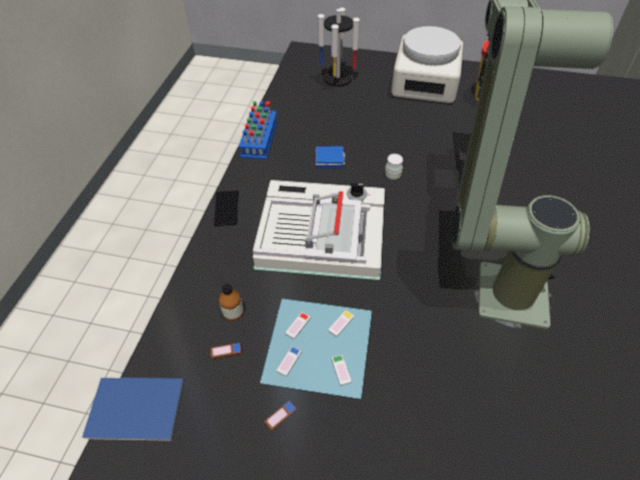

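The top view shows four white cassettes on the mat: red at (236,249), blue at (198,251), yellow at (248,289) and green at (200,299). Two brown-framed look-alikes lie off the mat at (195,192) and (148,258), so I leave those alone. The incubator is centred near (357,240), with the cover partly forward, the red bar at (348,260) and the dial at (405,270).

I'll confirm these in enlarged crops.

```bash
python3 - <<'E'
import cv2
p=cv2.imread("pics/top0.png")
cv2.imwrite("pics/cm.png",cv2.resize(p[220:330,170:280],None,fx=5,fy=5,interpolation=cv2.INTER_CUBIC))
cv2.imwrite("pics/ci.png",cv2.resize(p[160:320,285:430],None,fx=3.7,fy=3.7,interpolation=cv2.INTER_CUBIC))
E
```

```text
(no output)
```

View pics/cm.png

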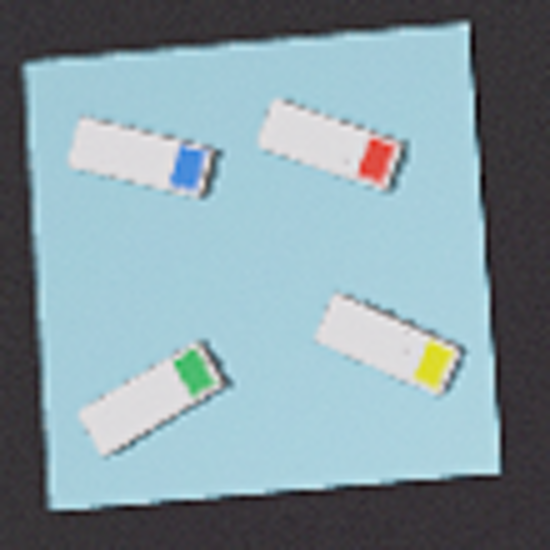

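View pics/ci.png

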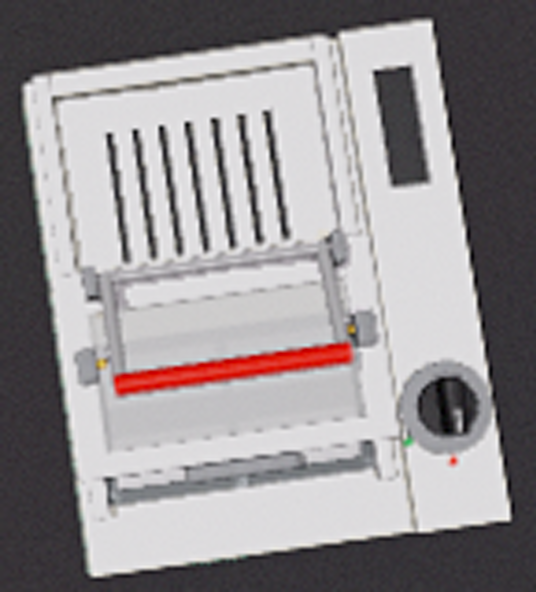

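The crops confirm white frames with blue, red, green and yellow tags. The dial is at crop (450,405), the bar runs from (117,384) to (352,352), and the cover pull sits around y=465. Next I measure from the depth data.

```bash
cat > h.py <<'E'
import numpy as np,cv2
from plant import ctrl,sensors,optics
def cloud(n,d,off=0.5):
    c=optics.camera_params(n);v,u=np.mgrid[0:480,0:640];m=c['mtx']
    X=np.stack([(u-m[0,2])*d/m[0,0],(v-m[1,2])*d/m[1,1],d],-1)
    return (X-c['t'])@c['R']
def proj(n,P):
    c=optics.camera_params(n);q=(np.atleast_2d(P)@c['R'].T+c['t'])@c['mtx'].T;return q[:,:2]/q[:,2:]
def ray(n,uv,z):
    c=optics.camera_params(n);dr=np.linalg.inv(c['mtx'])@[uv[0],uv[1],1]@c['R'];C=-c['R'].T@c['t']
    return C+dr*(z-C[2])/dr[2]
def rect(pts):
    (c,s,a)=cv2.minAreaRect(pts.astype(np.float32));
    if s[0]<s[1]: s=s[::-1];a+=90
    return np.round(c,1),np.round(s,1),(a+90)%180-90
def cassettes(n,p,d,matz=3):
    W=cloud(n,d);m=(W[...,2]>matz+7)&(W[...,2]<matz+25)&(d>0)
    pts=W.copy();out=[]
    sat=p.max(-1).astype(int)-p.min(-1)
    k,l,st,ce=cv2.connectedComponentsWithStats(m.astype(np.uint8))
    for i in range(1,k):
        if not 120<st[i,4]<1200: continue
        q=W[l==i];r=rect(q[:,:2]);
        if 60<r[1][0]<105 and 20<r[1][1]<48: out.append((np.round(ce[i]),r,round(float(np.median(q[:,2])),1)))
    return out
E
python3 - <<'E'
from h import *
for n in("top","side"):
    f=np.load(f"pics/{n}0.npz");p,d=f['p'],f['d'];W=cloud(n,d)
    for o in cassettes(n,p,d):print(n,o)
    b=(slice(150,330),slice(285,430)) if n=="top" else (slice(175,285),slice(245,392))
    w=W[b].reshape(-1,3);z=w[:,2]
    m=(z>45)&(z<110);print("inc",rect(w[m][:,:2]))
    m=(z>73)&(z<82);print("hist",np.histogram(z,[-20,-5,5,20,50,56,64,70,75,81,85,90,100,115,140,170])[0])
    hsv=cv2.cvtColor(p[b].copy(),cv2.COLOR_RGB2HSV).reshape(-1,3)
    r=((hsv[:,0]<6)|(hsv[:,0]>174))&(hsv[:,1]>170)&(z>95);print("bar",w[r].mean(0),rect(w[r][:,:2]))
    m=(z>100)&(z<130);print(rect(w[m&~r][:,:2]))
    # dial: dark, z 85..130
    uv=proj(n,[[0,0,0]])
f=np.load("pics/top0.npz");W=cloud("top",f['d'])
for px in [(309.3,314.9),(293,183),(420.8,299.5),(400.8,167.4),(405,270),(408,268),(408,260),(348,285),(352,285),(340,287),(395,215),(360,310),(300,250)]:
    u,v=map(round,px);print(px,W[v,u].round(1))
E
```

```text
top (array([196., 192.]), (array([748.8, 352.3]), array([80.9, 30.5]), 24.09364128112793), 14.7)
top (array([236., 249.]), (array([580.3, 237.2]), array([79.8, 29.8]), 69.13036346435547), 17.4)
top (array([198., 251.]), (array([576.2, 346.1]), array([80.6, 30.3]), 75.85932922363281), 17.5)
top (array([148., 259.]), (array([558.9, 489. ]), array([80.7, 30.4]), 54.015987396240234), 14.7)
top (array([247., 289.]), (array([464.1, 205.7]), array([80.4, 32. ]), 64.3798599243164), 17.8)
top (array([200., 300.]), (array([437.9, 340.9]), array([81.4, 30.8]), -60.80032157897949), 17.4)
inc (array([ 588.9, -103.5]), array([375.9, 310.9]), 6.4141669273376465)
hist [ 175 9980  421   12  188 5027  577  364 3231 1389 2730  650  186  549
  507]
bar [532.44539889 -73.2864324  158.4381163 ] (array([532.7, -73.9]), array([162.2,  13.3]), -83.6200156211853)
(array([ 541.9, -100.3]), array([267.1, 161.7]), -83.42995119094849)
side (array([341., 323.]), (array([466.3, 206.7]), array([82. , 31.9]), 66.58647155761719), 17.0)
side (array([298., 325.]), (array([581.1, 237.6]), array([80.9, 31.8]), 68.13390350
[... 478 characters left out ...]
5)
hist [ 173 4592  769  761  321 3097  588  418 1563  924 1571  439  218  359
  310]
bar [533.51578519 -71.16429206 158.62285418] (array([533.9, -73.5]), array([159.8,   9.2]), -82.70670509338379)
(array([542.4, -98.7]), array([274.4, 161.1]), -83.98131132125854)
(309.3, 314.9) [385.3  31.9  10.1]
(293, 183) [755.9  65.3  59.1]
(420.8, 299.5) [ 421.4 -271.7   78.2]
(400.8, 167.4) [ 787.  -234.9   77.5]
(405, 270) [ 502.1 -226.7  109.7]
(408, 268) [ 506.8 -232.7  120.6]
(408, 260) [ 529.3 -240.2   87.3]
(348, 285) [467.1 -75.5 112.9]
(352, 285) [466.8 -86.2 109.5]
(340, 287) [462.5 -54.5 109.2]
(395, 215) [ 653.3 -211.8   81.3]
(360, 310) [ 394.9 -113.8    2.1]
(300, 250) [570.6  52.5  15.8]
```

```bash
cat >> h.py <<'E'
INC=np.array([589.5,-102.8]);YAW=np.radians(6.41)
def inc(x,y): c,s=np.cos(YAW),np.sin(YAW);return INC+[c*x-s*y,s*x+c*y]
def rot(a,flip=1): # gripper closing axis at angle a
    c,s=flip*np.cos(a),flip*np.sin(a);return np.array([[-s,c,0],[c,s,0],[0,0,-1.]])
FLIP=1
def ptp(xy,z,a=YAW): ctrl.move_ptp([*xy,z],rot(a,FLIP))
def lin(xy,z,a=None,**k): return ctrl.move_l([*xy,z],None if a is None else rot(a,FLIP),**k)
def S(*m):
    s=sensors.read_state();print(*m,"t%.1f"%s['t'],s['eef_pos'].round(1) if hasattr(s['eef_pos'],'round') else s['eef_pos'],"F",np.round(s['force'],1),"w%.1f g%.1f"%(s['grip_width'],s['grasp_force']),flush=True);return s
BAYS=[(-107.5,-12.5),(-107.5,82.5),(-47.5,-12.5),(-47.5,82.5)]
E
python3 - <<'E'
from h import *
for f in (1,-1):
    for xy in (inc(-120.5,35),inc(-47.5,82.5),(439,341),(577,346)): 
        q=ctrl.solve_ik([*xy,200],rot(YAW,f)); print(f,None if q is None else np.round(q,2))
E
```

```text
1 [-0.36  0.04  1.85 -0.    1.25 -0.47]
1 [-0.21  0.17  1.7  -0.    1.27 -0.32]
1 [ 0.5   0.22  1.65 -0.    1.27  0.39]
1 [ 0.41  0.46  1.33 -0.    1.35  0.3 ]
-1 [-0.36  0.04  1.85 -0.    1.25  2.67]
-1 [-0.21  0.17  1.7  -0.    1.27  2.82]
-1 [ 0.5   0.22  1.65 -0.    1.27 -2.75]
-1 None
```

```bash
python3 - <<'E'
from h import *
S()
p=inc(-120.5,35)
ptp(p,230); ctrl.gripper_to(45,40)
print(lin(p,119,vel=100,threshold=8)); S("down")
ctrl.gripper_to(0,40); S("pinched")
s=S()
p0=np.array(s['eef_pos'][:2])
hit=lin(p0+200*np.array([np.cos(YAW),np.sin(YAW)]),s['eef_pos'][2],vel=60,threshold=16); s=S(hit)
e=np.array(s['eef_pos'][:2])-INC;c,q=np.cos(YAW),np.sin(YAW);print("local",c*e[0]+q*e[1],-q*e[0]+c*e[1])
ctrl.gripper_to(45); lin(s['eef_pos'][:2],230,vel=200)
p,d=optics.grab_frame("top");cv2.imwrite("pics/top1.png",p[:,:,::-1]);np.savez("pics/top1.npz",p=p,d=d)
p,d=optics.grab_frame("side");cv2.imwrite("pics/side1.png",p[:,:,::-1]);np.savez("pics/side1.npz",p=p,d=d)
E
```

```text
t0.1 [ 151.5 -554.   255.2] F [-0.1 -0.5  0.1] w84.8 g0.0
False
down t3.9 [466.5 -81.7 119.7] F [-0.2  0.2  0.3] w44.7 g0.0
pinched t4.3 [466.2 -81.6 119.7] F [-0.7  0.6  4.9] w11.0 g40.8
t4.3 [466.2 -81.6 119.7] F [-0.7  0.6  4.9] w11.0 g40.8
True t6.4 [599.  -66.8 119.7] F [-2.9  0.4  4.4] w10.9 g41.6
local 13.446559937851186 34.74838783140042
```

View pics/side1.png

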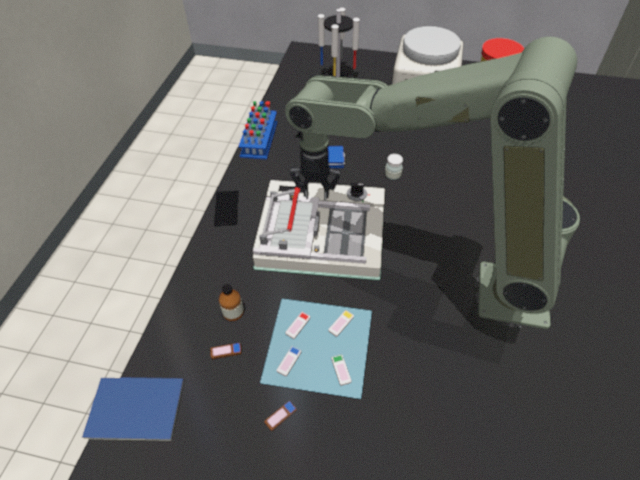

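The side view shows the cover fully back and the bays clear: the pull moved 134 mm to the stop, at local x 13.4. Next I touch the mat to find the fingertip height and image the empty bed.

```bash
cat >> h.py <<'E'
def shots(tag):
    r={}
    for n in("top","side"):
        p,d=optics.grab_frame(n);cv2.imwrite(f"pics/{n}{tag}.png",p[:,:,::-1]);np.savez(f"pics/{n}{tag}.npz",p=p,d=d);r[n]=(p,d)
    return r
E
python3 - <<'E'
from h import *
ptp((515,285),150); ctrl.gripper_to(34)
lin((515,285),45,vel=150); print(ctrl.tcp_to_tips)
print(lin((515,285),20,vel=15,threshold=4)); s=S("touch"); 
lin((515,285),120,vel=200)
r=shots(2)
for n in r:
    W=cloud(n,r[n][1])
    for i,b in enumerate(BAYS):
        x=inc(*b);uv=proj(n,[*x,60])[0].round().astype(int);w=W[uv[1]-3:uv[1]+4,uv[0]-3:uv[0]+4,2];print(n,i,uv,np.median(w).round(1))
    for o in cassettes(n,*r[n]):print(o)
E
```

```text
25.0
True
touch t11.2 [514.9 285.   27.3] F [-0.7 -0.4  4.4] w34.3 g2.3
top 0 [366 278] 60.7
top 1 [331 283] 61.6
top 2 [362 257] 61.2
top 3 [328 261] 61.6
(array([196., 192.]), (array([749. , 352.4]), array([79.5, 30. ]), 24.513635635375977), 14.5)
(array([236., 249.]), (array([579.9, 237.2]), array([80.7, 29.8]), 69.8760986328125), 17.3)
(array([247., 289.]), (array([465.1, 205.2]), array([80.1, 30. ]), 64.6119155883789), 17.3)
side 0 [357 223] 440.9
side 1 [355 246] 485.5
side 2 [338 221] 454.4
side 3 [335 245] 61.8
(array([342., 324.]), (array([465.8, 207.4]), array([80.6, 29.8]), 63.72295379638672), 16.9)
(array([225., 350.]), (array([750.6, 353. ]), array([79.1, 32.9]), 25.327062606811523), 14.4)
(array([289., 361.]), (array([577.5, 346.7]), array([82.4, 31. ]), 75.06143188476562), 17.0)
(array([341., 370.]), (array([439.6, 341.4]), array([83. , 30.1]), -61.37729072570801), 16.9)
(array([280., 415.]), (array([560.5, 490.7]), array([79.5, 31.8]), 54.73249816894531), 14.2)
```

```bash
cat >> h.py <<'E'
PICK,PLACE=33.0,90.0
def locate(exp,r):
    out=[]
    for n in r:
        for ce,(c,s,a),z in cassettes(n,*r[n]):
            if np.hypot(*(c-exp))<60: out.append((*c,a,z,n))
    print("loc",[tuple(x if isinstance(x,str) else round(float(x),1) for x in o) for o in out])
    m=np.array([o[:2] for o in out]).mean(0);a=np.array([o[2] for o in out])*2
    a=np.degrees(np.angle(np.exp(1j*np.radians(a)).mean()))/2
    g=(a-90+90)%180-90   # gripper axis angle = long axis - 90, wrapped
    return m,np.radians(g)
def pick(xy,g,z=PICK):
    ptp(xy,150,g); ctrl.gripper_to(55,45); lin(xy,z+12,vel=150)
    if lin(xy,z,vel=40,threshold=6): S("CONTACT")
    ctrl.gripper_to(10,45); S("grip"); lin(xy,200,vel=150); s=S("lift"); return s['grip_width']>25
def place(b,z=PLACE):
    xy=inc(*BAYS[b]); ptp(xy,200); s=S("over")
    if s['grip_width']<25: print("LOST");return False
    lin(xy,z+8,vel=150); h=lin(xy,z-2,vel=25,threshold=4); S("placed",h)
    ctrl.gripper_to(42); ctrl.hold(.2); lin(xy,200,vel=150); return True
def check(r):
    for n in r:
        W=cloud(n,r[n][1])
        for i,b in enumerate(BAYS):
            x=inc(*b);w=W.reshape(-1,3);m=(np.abs(w[:,:2]-x)<60).all(1)
            e=w[m][:,:2]-INC;c,s=np.cos(YAW),np.sin(YAW);L=np.c_[c*e[:,0]+s*e[:,1]-b[0],-s*e[:,0]+c*e[:,1]-b[1]];z=w[m][:,2]
            k=(np.abs(L[:,0])<24)&(np.abs(L[:,1])<46)&(z>69)&(z<90)
            if k.sum()>60:
                A=np.c_[L[k],np.ones(k.sum())];pl=np.linalg.lstsq(A,z[k],rcond=None)[0]
                print("bay",i,n,rect(L[k]),"z",np.median(z[k]).round(1),"tilt",pl[:2].round(3))
E
python3 - <<'E'
from h import *
xy,g=(465.3,206.0),np.radians(64.6-90)
if pick(xy,g) and place(2):
    ptp((480,0),260)
    r=shots(3);check(r);locate((580,237),r);locate((577,346),r);locate((439,341),r)
E
```

```text
grip t14.4 [465.8 206.1  33.4] F [ 0.1 -0.6  1.9] w28.6 g44.6
lift t15.7 [464.4 205.8 198.8] F [ 0.1  0.  -0.3] w28.5 g44.4
over t16.9 [ 543.4 -119.7  199.5] F [-0.7 -0.3 -0.9] w27.9 g49.6
placed True t18.2 [ 544.6 -120.9   90.5] F [-0.5 -0.5  3.9] w28.3 g50.1
bay 2 top (array([-0.8, -2.4]), array([85.2, 38.6]), 79.10391235351562) z 74.6 tilt [-0.01  0.  ]
bay 2 side (array([-2.9,  1.3]), array([87.7, 35.3]), -89.8353429287672) z 74.4 tilt [ 0.036 -0.002]
loc [(580.0, 236.9, 68.5, 17.5, 'top'), (581.1, 237.8, 68.2, 17.0, 'side')]
loc [(576.3, 346.2, 74.4, 17.3, 'top'), (577.3, 347.1, 74.0, 16.8, 'side')]
loc [(437.8, 340.6, -61.4, 17.6, 'top'), (439.8, 340.8, -60.5, 16.7, 'side')]
```

```bash
python3 - <<'E'
from h import *
ok=pick(*locate((580,237),{n:(np.load(f"pics/{n}3.npz")['p'],np.load(f"pics/{n}3.npz")['d']) for n in("top","side")})) and place(3)
if ok:
    ptp((480,0),260)
    r=shots(4);check(r)
    x,g=locate((439,341),r);locate((577,346),r)
    if pick(x,g) and place(0):
        ptp((480,0),260);r=shots(5);check(r);locate((577,346),r)
E
```

```text
loc [(580.0, 236.9, 68.5, 17.5, 'top'), (581.1, 237.8, 68.2, 17.0, 'side')]
grip t23.3 [581.  237.5  33.5] F [0.4 0.6 1.9] w28.7 g44.9
lift t24.6 [579.7 237.1 198.5] F [0.5 0.  0. ] w28.8 g44.7
over t25.6 [533.2 -25.6 199.7] F [ 0.7  0.4 -0. ] w28.5 g44.7
placed True t26.8 [534.  -26.3  90.4] F [-0.7  0.1  4.9] w28.7 g45.2
bay 2 top (array([-1. , -0.5]), array([81.4, 35.7]), 82.87279510498047) z 74.3 tilt [-0.018  0.009]
bay 2 side (array([3.2, 1.9]), array([88.1, 35.2]), -88.81769740581512) z 74.4 tilt [ 0.009 -0.005]
bay 3 side (array([3.3, 0.8]), array([85.4, 41.5]), 83.7004623413086) z 74.2 tilt [ 0.009 -0.005]
loc [(438.3, 340.5, -60.9, 17.7, 'top'), (439.4, 341.3, -60.8, 17.1, 'side')]
loc [(576.1, 345.5, 74.4, 17.7, 'top'), (577.8, 347.1, 76.4, 17.1, 'side')]
grip t32.0 [439.3 341.1  33.5] F [ 0.9 -0.5  0.9] w28.9 g44.7
lift t33.3 [438.1 340.5 198.7] F [-0.5  0.5 -0.9] w28.2 g44.4
over t35.0 [ 484.3 -126.4  199.9] F [-0.   0.4 -0.9] w28.6 g44.4
placed True t36.2 [ 484.9 -127.6   90.4] F [-0.1  0.5  3.7] w28.3 g45.0
bay 0 top (array([-3.3, -4.1]), array([72.7, 34.4]), -89.82766635715961) z 74.7 tilt [0.012 0.008]
bay 2 top (array([-0.6, -0.5]), array([81.2, 33.6]), 84.74115753173828) z 74.8 tilt [-0.02   0.004]
bay 0 side (array([0.2, 0.5]), array([82.7, 36.2]), 84.30073547363281) z 74.1 tilt [-0.035 -0.013]
bay 2 side (array([0. , 1.8]), array([86.6, 29.7]), 89.99858093261719) z 74.2 tilt [-0.018 -0.011]
bay 3 side (array([0.2, 2.6]), array([84.7, 29.8]), -89.16860181093216) z 74.3 tilt [0.03  0.003]
loc [(576.4, 347.6, 75.2, 17.5, 'top'), (577.3, 347.0, 75.0, 17.0, 'side')]
```

```bash
python3 - <<'E'
from h import *
x,g=locate((577,346),{n:(np.load(f"pics/{n}5.npz")['p'],np.load(f"pics/{n}5.npz")['d']) for n in("top","side")})
if pick(x,g) and place(1):
    ptp((440,250),260);r=shots(6);check(r);S()
    cv2.imwrite("pics/c6.png",cv2.resize(cv2.imread("pics/top6.png")[220:320,290:430],None,fx=5,fy=5,interpolation=cv2.INTER_CUBIC))
E
```

```text
loc [(576.4, 347.6, 75.2, 17.5, 'top'), (577.3, 347.0, 75.0, 17.0, 'side')]
grip t41.6 [577.3 347.5  33.5] F [0.4 0.4 2.8] w28.6 g45.2
lift t42.9 [576.  346.9 198.4] F [ 0.1  0.6 -0.2] w28.8 g45.0
over t44.4 [473.9 -32.4 200.1] F [-0.5 -0.1 -0.6] w28.6 g45.0
placed True t45.6 [474.4 -33.1  90.4] F [-0.3  0.6  5.4] w28.2 g45.5
bay 0 top (array([-0.5, -3.3]), array([86.6, 36.1]), -84.50425481796265) z 74.6 tilt [-0.017 -0.004]
bay 1 top (array([-4.8, -0.9]), array([79.4, 37.9]), -89.99671736359596) z 74.7 tilt [-0.006 -0.002]
bay 2 top (array([-1.2,  2.1]), array([83.1, 33.1]), 86.78816986083984) z 74.4 tilt [-0.004 -0.002]
bay 3 top (array([-1. ,  0.3]), array([79.3, 29.8]), -89.71313279867172) z 74.7 tilt [-0.005  0.003]
bay 2 side (array([11.1,  1.8]), array([85. , 12.3]), -84.76171016693115) z 74.3 tilt [-0.051  0.015]
bay 3 side (array([5.6, 0.2]), array([80.5, 20.2]), 89.2174301147461) z 74.4 tilt [ 0.009 -0.001]
t48.2 [440.3 248.7 259.3] F [-0.1 -0.7 -0.7] w42.3 g0.0
```

View pics/c6.png

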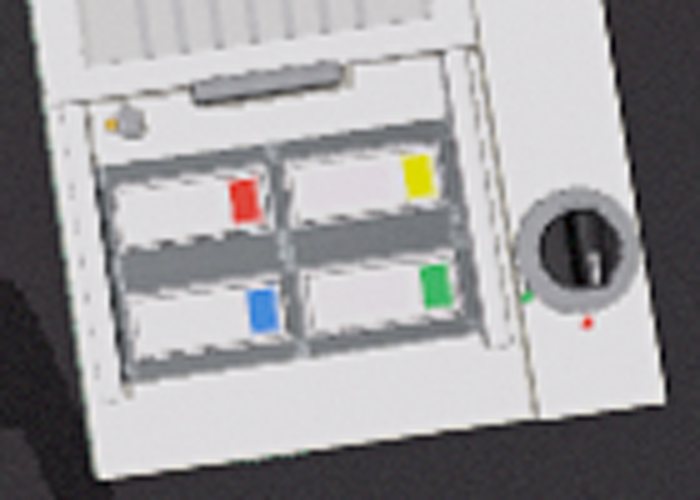

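The crop shows all four cassettes seated in their own bays: red (190,210), yellow (360,185), blue (205,320) and green (380,290). Next I draw the cover forward and measure the dial.

```bash
python3 - <<'E'
from h import *
for k in (0,2,6):
  for n in("top","side"):
    d=np.load(f"pics/{n}{k}.npz")['d'];w=cloud(n,d).reshape(-1,3)
    m=(np.hypot(*(w[:,:2]-[507,-230]).T)<40)&(w[:,2]>115)&(w[:,2]<130)
    if m.sum()>8:
        r=rect(w[m][:,:2]);e=r[0]-INC;c,s=np.cos(YAW),np.sin(YAW);print("dial",k,n,r,np.median(w[m][:,2]),"local",c*e[0]+s*e[1],-s*e[0]+c*e[1])
p=inc(13.4,34.7); ctrl.gripper_to(45,80)
ptp(inc(-40,35),230); lin(p,230); print(lin(p,119.5,vel=100,threshold=8)); ctrl.gripper_to(0,80); s=S("pinch")
h=lin(inc(-149.5,34.7),s['eef_pos'][2],vel=60,threshold=25); s=S("fwd",h)
e=np.array(s['eef_pos'][:2])-INC;c,q=np.cos(YAW),np.sin(YAW);print("local",c*e[0]+q*e[1],-q*e[0]+c*e[1])
ctrl.gripper_to(45);lin(s['eef_pos'][:2],230,vel=200);s=S()
ptp((440,250),260);r=shots(7)
for n in r:
    W=cloud(n,r[n][1]).reshape(-1,3);hsv=cv2.cvtColor(r[n][0],cv2.COLOR_RGB2HSV).reshape(-1,3)
    k=((hsv[:,0]<6)|(hsv[:,0]>174))&(hsv[:,1]>170)&(W[:,2]>95)&(W[:,2]<180)&(np.hypot(*(W[:,:2]-INC).T)<200)
    R=rect(W[k][:,:2]);e=R[0]-INC;print("bar",R,W[k][:,2].mean(),"local",c*e[0]+q*e[1],-q*e[0]+c*e[1])
cv2.imwrite("pics/c7.png",cv2.resize(cv2.imread("pics/top7.png")[160:320,285:430],None,fx=3.7,fy=3.7,interpolation=cv2.INTER_CUBIC))
E
```

```text
dial 0 top (array([ 503.1, -232.1]), array([40.5, 14.4]), 7.301565170288086) 121.53656054308158 local -100.29522517767519 -118.84577319601831
dial 0 side (array([ 505.5, -229.8]), array([39.4, 18. ]), -4.381568908691406) 121.53636453325691 local -97.65345143583494 -116.82809346500963
dial 2 top (array([ 503. , -231.9]), array([40.3, 14.1]), 5.962184906005859) 121.85267115554319 local -100.37227154743191 -118.63585926864019
dial 2 side (array([ 504.5, -228.6]), array([39. , 18.2]), 6.1488518714904785) 120.89826432770744 local -98.5132290339854 -115.52395295044892
dial 6 top (array([ 503.1, -232.3]), array([40.5, 14.6]), 8.167989730834961) 121.90330878213373 local -100.3175536528211 -119.04452288582348
False
pinch t51.8 [598.8 -67.  120.5] F [-4.3  0.5  5.8] w9.7 g82.0
fwd False t54.7 [439.5 -84.8 120.5] F [12.8  3.  -3.7] w9.7 g80.7
local -147.04001135825172 34.618322918201756
t55.8 [438.7 -84.6 229.1] F [-0.7 -0.5 -0.9] w45.2 g0.0
bar (array([506.3, -76. ]), array([160.6,  13.1]), -83.50563621520996) 158.30731437736225 local -79.68785528940533 35.921104094595876
bar (array([0., 0.]), array([0., 0.]), 0.0) nan local -574.3378744757896 167.97052105245166<stdin>:17: RuntimeWarning: Mean of empty slice.
  ret = ret.dtype.type(ret / rcount)
```

View pics/c7.png

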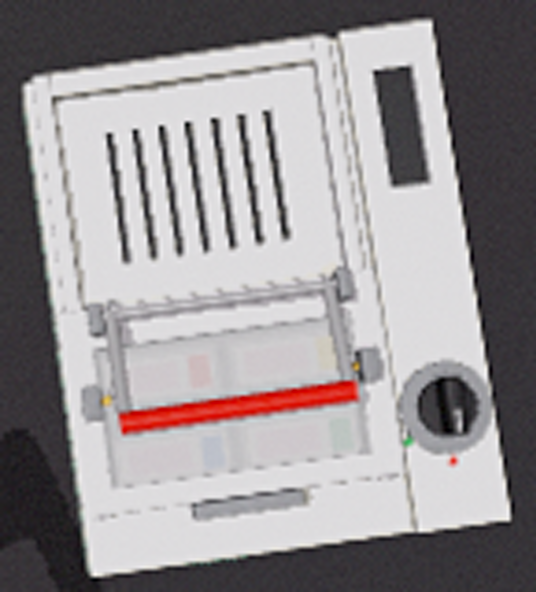

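The crop shows the cover fully forward, with the pull at (250,503), the cassettes visible under the window and the bar raised at (240,407). Next I press the clamp.

```bash
python3 - <<'E'
from h import *
p=inc(-82.5,35); ctrl.gripper_to(0,40); ptp(p,230); lin(p,185,vel=150)
h=lin(p,131.5,vel=40,threshold=30); s=S("press",h); ctrl.hold(.3);S()
lin(p,230,vel=120)
ptp((440,250),260);ctrl.gripper_to(40);r=shots(8)
c,q=np.cos(YAW),np.sin(YAW)
n="top";W=cloud(n,r[n][1]).reshape(-1,3);hsv=cv2.cvtColor(r[n][0],cv2.COLOR_RGB2HSV).reshape(-1,3)
k=((hsv[:,0]<6)|(hsv[:,0]>174))&(hsv[:,1]>170)&(W[:,2]>90)&(W[:,2]<180)&(np.hypot(*(W[:,:2]-INC).T)<200)
R=rect(W[k][:,:2]);e=R[0]-INC;print("bar",R,W[k][:,2].mean(),"local",c*e[0]+q*e[1],-q*e[0]+c*e[1])
E
```

```text
press False t60.9 [505.1 -77.1 132.8] F [-3.   1.1 10.5] w-0.1 g5.1
t61.2 [505.1 -77.1 132.8] F [-2.2  0.2  9.4] w-0.2 g5.1
bar (array([ 501.3, -112.7]), array([230.2,  28.5]), 89.70173645019531) 109.68581489439293 local -88.75387272381047 0.008747893991854383
```

```bash
python3 - <<'E'
from h import *
p=inc(-100,-119);a0=YAW+np.pi/2
ctrl.gripper_to(32,50)
ptp(p,230,a0); print(lin(p,121,vel=100,threshold=8)); ctrl.gripper_to(0,50); S("grip")
for a in np.linspace(.15,1.03,7): ptp(p,121,a0-a)
s=S("turned");print(s['wrist_torque']); ctrl.hold(.2)
ctrl.gripper_to(34); lin(p,230,vel=120)
ptp((440,250),260);r=shots(9);S()
for n in r:
    w=cloud(n,r[n][1]).reshape(-1,3)
    m=(np.hypot(*(w[:,:2]-[503.5,-231]).T)<40)&(w[:,2]>115)&(w[:,2]<130)
    if m.sum()>8: print(n,rect(w[m][:,:2]))
cv2.imwrite("pics/c9.png",cv2.resize(cv2.imread("pics/top9.png")[160:320,285:430],None,fx=3.7,fy=3.7,interpolation=cv2.INTER_CUBIC))
E
```

```text
False
grip t67.9 [ 503.9 -232.3  122. ] F [-1.3  1.2  3.8] w13.2 g49.8
turned t69.8 [ 504.3 -231.4  122.1] F [1.2 3.8 5.2] w13.0 g53.3
[ 0.65732596 -0.04584608  1.01736555]
t73.3 [440.5 249.3 259.9] F [ 0.2 -0.7 -0.8] w34.1 g0.0
top (array([ 502.8, -231.8]), array([41. , 14.3]), -51.02289962768555)
```

View pics/c9.png

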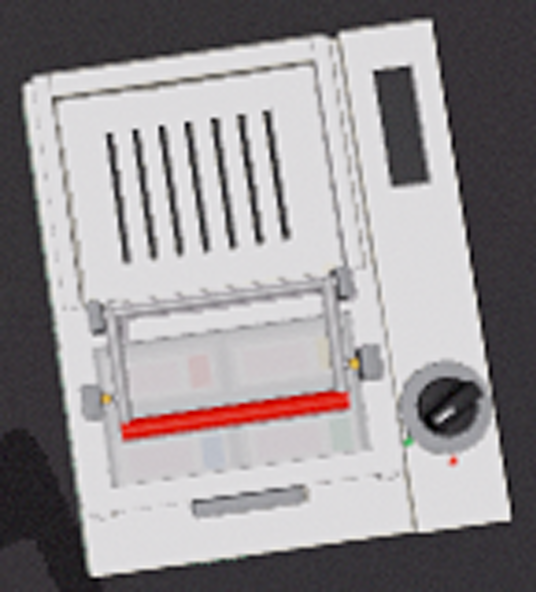

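The crop shows the dial pointer towards the green dot at (407,440), turned about 57° or 1.0 rad. The bar is down at (235,415), the cover is forward and the cassettes are in place, so I hand in.

```bash
python3 -c "
from plant import ctrl
print(ctrl.finish_job())"
```

```text
the job is handed in; nothing more can be done
None
```

I handed the job in at about 73 s: all four cassettes lie in their own bays, the cover is fully forward, the clamp bar is snapped down and the dial is at on (about 1.0 rad by camera); the hand-in gave no verdict.

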